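# Load the ultrasonic cleaner and uncap its concentrate

## Robot

A 7-joint arm with a two-finger parallel gripper is mounted at the origin on the work surface. World frame = base frame: x ahead of the robot, y to its left, z up, the work surface at z = 0. Lengths are in m, angles in rad, forces in N, time in s.
With the tool pointing down it reaches from about 0.425 to 0.875 m from the base axis. Payload 4.7 kg.
Tool frame: the origin (TCP) lies midway between the tips of the shut fingers; the grasp point (between the pads) lies 19 mm behind it; z points along the fingers, y is the line along which they close (so a half turn about z gives the same grasp; the last joint's range is limited). The gripper opens to 87 mm and grips with 3 to 60 N. Pads are 19 mm wide; open, the fingers measure 117 mm over their backs; the gripper's body (75 mm by 190 mm) begins 51 mm behind the grasp point.
Start: joints at [-1.215, 0.321, -0.07, 1.45, 0.023, 1.371, -0.057], TCP at [0.218, 0.612, 0.223] pointing down, gripper open.
Joint ranges: [-2.86, 2.86], [-0.3, 2.09], [-1.38, 1.24], [0.06, 2.45], [-1.56, 4.7], [0.09, 2.05], [-2.69, 2.69]. Speed limits (rad/s): [2.57, 2.57, 3.14, 3.14, 3.14, 3.14, 3.14].

## Interface

Orientations are given as a rotation vector (axis times angle).
In Python, from cell import telemetry, cams, order gives the robot as it stands.
- The arm moves only by the shell command python3 -m crank 'ROWS' [FORCE]. ROWS is JSON, a list of rows, each a list of 7 numbers: the shift along the tool's x, y, z in units of 60 mm (1.0 is 60 mm), then the turn, a rotation vector about the tool's x, y, z in units of 6 degrees (1.0 is 6 degrees), then the opening in per cent of the stroke, from 0 (shut) to 100 (fully open). A call has 1 to 10 rows; each row is the pose to reach, as a shift and turn from the pose commanded when the call began, along the tool's axes at that moment; what a row does not reach only later rows make up. A row lasts 1/8 s, in which the tool goes at most 62.5 mm and 10.7 degrees, less where a joint would pass 70% of its speed; a pose out of reach is approached as far as the arm can. A call with a gripper value outside its range is refused whole. The fingers move at their own pace and stop on an object; FORCE is the grip in N (left out, the last holds). Time passes only in rows, so rows that repeat a pose let the fingers close. It gives the time, the measured TCP pose, the force, the opening and the grip force at its end, in the units of the state.
- telemetry.sense(): the state, without advancing time (a new reading comes with each control period).
- cams.snapshot(name): name is "side" or "top"; returns a dict with "frame" (480x640x3 uint8, blue, green, red), "camera_matrix" (3x3 intrinsics, pixels), "distortion" ([k1, k2, p1, p2, k3] as OpenCV has them; the pictures are not rectified), "origin" and "orientation" of the camera in the world. Camera axes: x right, y down, z forward; pixel columns grow to the right and rows downward; lengths in m; the calibration is good to about 2 mm. A picture is of the moment at which its call begins. There is no depth.
- order.finish_job(): hands the job in; it is judged then, once.
Trained networks look in the newest picture that a camera, given by its name, has taken for a name from the list of things; names that differ only in an ending like _2 or _b are one class to them, and where a whole thing is asked for, a point or a joint stands for the part that bears it (a point fixed in the world has none). Each returns a list of dicts, best first, with "conf" (0 to 1); they miss things now and then, are a little off and sometimes report something else, mostly with a low value. They report only what shows in the picture. A call takes as long as a camera call.
- cams.silhouettes(camera, label): "mask" (480x640 bool, what is visible of it) and "extent" ([left, top, right, bottom] in pixels, round what is visible of it).
The state is a dict: "time_s": time; "qpos": joint angles; "dq": joint speeds; "joint_efforts": joint torques, N m; "tcp_pos": TCP position; "orientation": TCP orientation; "force": force on the tool from outside, world axes, zero at the start; "ft_torque": the same for the moment, N m; "finger_gap": finger opening in m; "grip_force": force on a finger pad.
Only numpy, scipy, OpenCV 4.12 (cv2) and the standard library are available. Lean on these libraries where they do the work, as an engineer would, in place of code of your own. Each camera call takes 0.05 s, during which the arm holds its last target. There are 200 camera calls.

## Task

Get the ultrasonic cleaner ready: carry the tray by its grip bar to the cleaner, hold it low over the tank and tip all five hose couplings out over its pouring lip into the basket, and set the empty tray back down flat on the bench. Then press the safety cap of the wide-mouth concentrate bottle down, twist it free anticlockwise and lift it; finish while still holding the cap level and still in the gripper, clear of the bottle by a few centimetres, straight above its open mouth. The bottle stays standing where it is, and the small screw-top bottle, the flask and the cleaner's lid are left alone.

Things in the scene. Friction and masses are not known exactly. Their poses are not given: they have to be found in the camera images.
- cleaner_opening (a point): Bench-top ultrasonic cleaner, a fixed steel box 200 (x) x 230 (y) x 150 mm high with a wire basket in its open tank. The point: centre of the tank's opening at rim height, z = 150 mm. Opening 160 mm along x, 190 mm along y, walls 20 mm thick, tank 99 mm deep. x points to the back of the cleaner (away from the robot), z up.
- tray_grip (a point): Centre of the tray's grip bar, 78 mm above its underside and over the middle of its floor. The flat bar is 14 mm thick (tray x), 22 mm high and 116 mm long (tray y) between two side plates. Tray x points to the pouring lip (roughly towards the cleaner at the start), y along the bar, z up. The load hangs below the bar and twists in the grip when tipped: grip with 40 N or more.
- tray_lip (a point): Middle of the tray's pouring edge, 68 mm along tray x from the bar and 69.5 mm below it; the edge is 122 mm wide. Same axes as tray_grip.
- tray: Light metal carry tray (about 0.26 kg) holding the couplings: floor 94 x 122 mm, walls 36 mm high on three sides, on the fourth a shallow pouring lip rising 8 mm. Origin at the centre of its underside, axes as tray_grip. Tipped lip-down by about 65 degrees the couplings slide out.
- bottle_mouth (a point): Centre of the rim of the concentrate bottle's mouth, 175 mm above its underside; z is the bottle's axis. The safety cap sits on this neck.
- bottle: Wide-mouth white bottle, 90 mm across, about 0.95 kg, standing loose. Origin at the centre of its underside. Its shoulder slopes from 45 mm radius at 112 mm height to the neck, 18.5 mm radius, at 141 mm, which leaves room for fingertips below the cap's edge.
- cap_center (a point): Push-and-turn safety cap, ribbed, 56 mm across, 24 mm high, flat top. The point: its centre half-way up, level with the mouth's rim when closed; z is its axis. Press it 4 to 5 mm down against its spring (about 10 N; bottoms at 5.5 mm), keep it down and turn anticlockwise seen from above: free from 40 degrees, stop at about 85, so turn about 60. Then it lifts off.
- cap: The same cap; origin at the centre of its underside. Three inner lugs sit in pockets under the neck's lugs, held up by a spring (5 N). Pressed less than 3.5 mm it will not turn; clockwise it is blocked.
- coupling0_center (a point): One of the five stainless hose couplings lying in the tray: hexagonal, 24 mm across flats, 36 mm long, 35 g. The point is its centre; x is its long axis.
- coupling1_center (a point): One of the five stainless hose couplings lying in the tray: hexagonal, 24 mm across flats, 36 mm long, 35 g. The point is its centre; x is its long axis.
- coupling2_center (a point): One of the five stainless hose couplings lying in the tray: hexagonal, 24 mm across flats, 36 mm long, 35 g. The point is its centre; x is its long axis.
- coupling3_center (a point): One of the five stainless hose couplings lying in the tray: hexagonal, 24 mm across flats, 36 mm long, 35 g. The point is its centre; x is its long axis.
- coupling4_center (a point): One of the five stainless hose couplings lying in the tray: hexagonal, 24 mm across flats, 36 mm long, 35 g. The point is its centre; x is its long axis.
- reagent: Bystander: small amber bottle with a narrow screw cap, 66 mm across, 128 mm high; origin at the centre of its underside. It and the concentrate bottle may stand in either place.
- flask: Bystander: conical glass flask, 86 mm across the foot, 116 mm high; origin at the centre of its underside.
- lid: Bystander: the cleaner's steel lid lying flat on the bench, 196 x 226 x 10 mm with a knob to 32 mm; origin at the centre of its underside.

How it is judged:
On the way, in this order (a step that is already met when the one before it is completed fails the run):
1. all five couplings lie inside the cleaner's tank (x of coupling0_center in the frame of cleaner_opening between -0.08 and 0.08 m and y of coupling0_center in the frame of cleaner_opening between -0.095 and 0.095 m and z of each of coupling0_center, coupling1_center, coupling2_center, coupling3_center, coupling4_center in the frame of cleaner_opening below -0.01 m and x of coupling1_center in the frame of cleaner_opening between -0.08 and 0.08 m and y of coupling1_center in the frame of cleaner_opening between -0.095 and 0.095 m and x of coupling2_center in the frame of cleaner_opening between -0.08 and 0.08 m and y of coupling2_center in the frame of cleaner_opening between -0.095 and 0.095 m and x of coupling3_center in the frame of cleaner_opening between -0.08 and 0.08 m and y of coupling3_center in the frame of cleaner_opening between -0.095 and 0.095 m and x of coupling4_center in the frame of cleaner_opening between -0.08 and 0.08 m and y of coupling4_center in the frame of cleaner_opening between -0.095 and 0.095 m), for 0.2 s.
2. the empty tray stands flat on the bench again, let go of (height (world z) of tray_grip between 0.07 and 0.084 m and angle between tray_grip's own z axis and vertical below 0.06 rad and contact force between the fingers and tray below 0.1 N), for 0.2 s.
3. the safety cap is pressed down on the bottle's neck by 3 mm or more (z of cap_center in the frame of bottle_mouth below -0.003 m and horizontal distance between cap_center and bottle_mouth below 0.006 m), for 0.1 s.
At the end, for the whole second after the job is handed in: All couplings in the tank, 10 mm or more below its rim; tray flat on the bench; bottle upright (0.08 rad), moved under 25 mm; cap held still by the gripper, centre 35 to 160 mm above the rim and within 30 mm sideways, tilted under 0.3 rad, touching neither bottle nor tray (all of step 1 and height (world z) of tray_grip between 0.07 and 0.084 m and angle between tray_grip's own z axis and vertical below 0.06 rad and angle between bottle_mouth's own z axis and vertical below 0.08 rad and height (world z) of bottle_mouth below 0.18 m and distance of bottle_mouth from where it was at the start of the episode below 0.025 m and z of cap_center in the frame of bottle_mouth between 0.035 and 0.16 m and horizontal distance between cap_center and bottle_mouth below 0.03 m and angle between cap_center's own z axis and vertical below 0.3 rad and contact force between the fingers and cap above 1 N and contact force between each of bottle, tray and cap below 0.1 N and linear speed of cap below 0.03 m/s); the arm keeps its last pose, push and grip.
It fails at once if the bottle is tipped or lifted off the bench (angle between bottle_mouth's own z axis and vertical above 0.25 rad or height (world z) of bottle_mouth above 0.195 m).
It fails at once if the cap is dropped (height (world z) of cap_center below 0.1 m).
It fails at once if a coupling is thrown in from high up (carried more than 0.42 m above the bench) (height (world z) of any of coupling0_center, coupling1_center, coupling2_center, coupling3_center, coupling4_center above 0.42 m).
It fails at once if the small bottle, the flask or the lid is pushed away (30 mm) or knocked over (distance of any of reagent, flask, lid from where it was at the start of the episode above 0.03 m or angle between any of reagent, flask, lid's own z axis and vertical above 0.4 rad).
It also fails if it takes over 72 s, if anything falls off the work surface, if the arm or the gripper's body presses on something with over 40 N, if the wrist force passes 120 N, or if a joint passes its speed limit or range.

## Working session

There is one attempt and no reset: what is moved stays moved. The work goes in short steps, Python scripts to look and compute and a shell command to move; the robot and the scene stay as the last step left them, time stands still between calls to the robot, and variables do not carry over. Pictures are saved under pics/ and viewed, at most 11 in all, crops included, and the job is handed in when it is done.

```bash
ls; mkdir -p pics
cat > h.py <<'E'
import numpy as np, cv2
from scipy.spatial.transform import Rotation as R
from cell import telemetry, cams, order
def Rm(o):
    o=np.array(o,float)
    if o.shape==(3,3): return o
    return R.from_rotvec(o).as_matrix() if o.size==3 else R.from_quat(o).as_matrix()
def ray(s,uv):
    p=cv2.undistortPoints(np.array([[uv]],float),np.array(s["camera_matrix"]),np.array(s["distortion"]))[0,0]
    return np.array(s["origin"]),Rm(s["orientation"])@np.array([p[0],p[1],1])
def atz(s,uv,z):
    o,d=ray(s,uv); return o+d*(z-o[2])/d[2]
def proj(s,P):
    M=Rm(s["orientation"]); rv=cv2.Rodrigues(M.T)[0]; t=-M.T@np.array(s["origin"])
    return cv2.projectPoints(np.array(P,float).reshape(-1,3),rv,t,np.array(s["camera_matrix"]),np.array(s["distortion"]))[0][:,0]
def steps(target):
    """shift in tool units from measured pose"""
    st=telemetry.sense(); M=Rm(st["orientation"]); return M.T@(np.array(target)-np.array(st["tcp_pos"]))/0.06
E
python3 - <<'E'
from h import *
st=telemetry.sense(); print(st)
for c in ("side","top"):
    s=cams.snapshot(c); cv2.imwrite(f"pics/{c}0.png",s["frame"]); print(c,s["origin"],s["orientation"],s["camera_matrix"])
    for l in ["cleaner_opening","tray_grip","tray_lip","tray","bottle","cap","reagent","flask","lid","coupling0_center"]:
        for d in cams.silhouettes(c,l)[:5 if 'coup' in l else 2]:
            m=d["mask"]; ys,xs=np.nonzero(m); print(l,round(d["conf"],2),d["extent"],xs.mean().round(1),ys.mean().round(1),len(xs))
E
```

```text
pics
{'time_s': 0.0, 'qpos': array([-1.21487963,  0.32182178, -0.07008307,  1.45167448,  0.02262753,
        1.37080653, -0.05691211]), 'dq': array([-1.10912776e-03,  1.35994529e-03,  2.13110210e-04,  2.97446380e-04,
        6.60860530e-04,  8.22816993e-04,  5.74963966e-05]), 'joint_efforts': array([-2.96772059e-04, -4.91269076e+01, -4.03943919e-01, -3.12532103e+01,
       -6.37527765e-02,  4.36415698e-02,  1.59732731e-04]), 'tcp_pos': array([0.21775039, 0.61184993, 0.22146257]), 'orientation': array([-5.34245150e-01, -3.09562760e+00,  3.00414457e-03]), 'force': array([-0.31977897, -0.68367936, -0.12209241]), 'ft_torque': array([-0.00198108, -0.04549446, -0.01287818]), 'grip_force': 0.0, 'finger_gap': 0.08698307491553707}
side [0.3887896  0.87917702 0.74898139] [-0.2883714   2.70836799 -1.36501093] [[533.52108058   0.         316.6984786 ]
 [  0.         533.52108058 228.93293665]
 [  0.           0.           1.        ]]
cleaner_opening 0.59 [278.8, 168.1, 430.6, 301.1] 361.1 231.5 12985
tray_grip 0.88 [278.5, 318.7, 366.3, 419.6] 324.5 376.3 4606
tray_lip 0.97 [284.9, 319.9, 366.6
[... 647 characters left out ...]
g 0.81 [303.3, 196.9, 426.3, 338.3] 363.6 280.4 11334
cleaner_opening 0.58 [180.0, 252.8, 239.5, 302.7] 210.8 278.3 1888
tray_grip 0.86 [176.5, 252.3, 241.4, 302.6] 210.4 278.1 1944
tray_lip 0.81 [179.9, 254.6, 238.8, 304.7] 211.2 278.2 1843
tray_lip 0.19 [213.2, 278.5, 227.9, 286.2] 220.6 279.8 150
tray 0.77 [178.0, 250.2, 239.1, 302.4] 211.1 277.6 2040
cap 0.72 [485.8, 212.1, 520.4, 242.7] 503.7 228.0 721
reagent 0.9 [449.1, 261.1, 486.1, 294.5] 468.7 278.4 922
flask 0.97 [206.3, 184.7, 246.7, 217.0] 225.1 197.6 953
lid 0.56 [288.6, 105.7, 383.2, 188.9] 336.5 149.5 7272
lid 0.36 [178.1, 247.9, 238.4, 301.4] 210.5 277.4 2098
coupling0_center 0.64 [189.1, 254.9, 204.4, 267.4] 197.4 261.6 157
```

View pics/side0.png

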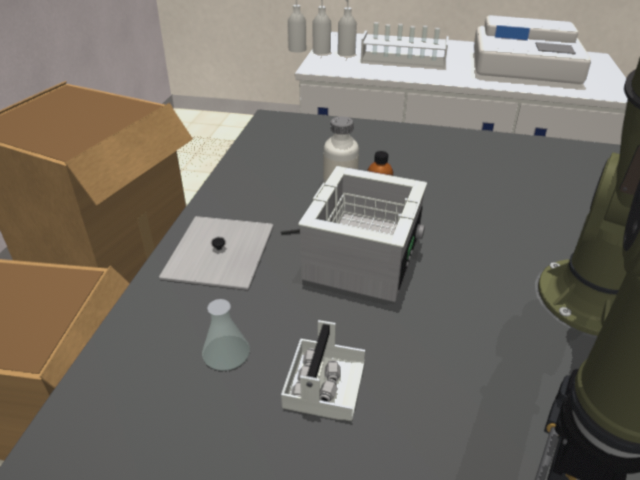

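View pics/top0.png

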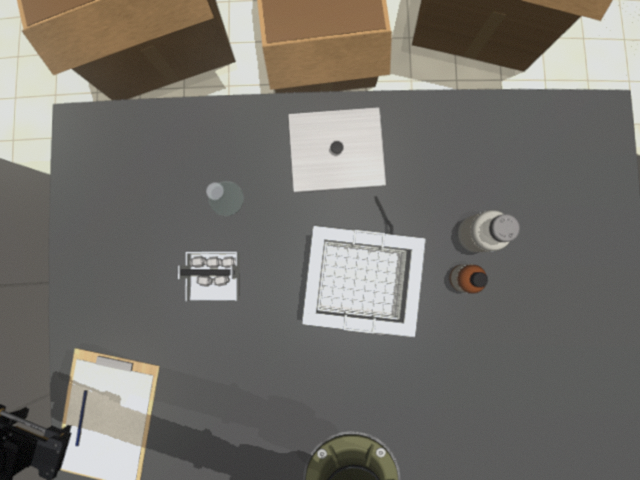

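Lip side needs a closer look. Top view: tray about (211,278), cleaner (364,281), concentrate bottle with grey cap (504,228), reagent (470,279), flask (226,198), lid (336,149).

Run:
```python
from h import *
a=cv2.imread("pics/side0.png")[310:430,265:385]; b=cv2.imread("pics/top0.png")[235:315,165:245]
cv2.imwrite("pics/crop0.png",np.hstack([cv2.resize(a,(400,400),interpolation=2),cv2.resize(b,(400,400),interpolation=2)]))
s=cams.snapshot("top")
f=lambda l,z:print(l,[atz(s,p,z).round(4)[:2].tolist() for p in l],z)
f([(314,227),(424.5,238),(414,336),(303,324)],.15)
f([(178,271),(238,271.5),(231,271.5),(182,271.5)],.089)
f([(187,300),(238,300.5)],.008)
f([(503.7,228)],.187)
f([(225,198),(478,279)],.1)
```

```text
[(314, 227), (424.5, 238), (414, 336), (303, 324)] [[0.598, 0.0739], [0.5695, -0.1564], [0.3669, -0.1281], [0.3971, 0.1012]] 0.15
[(178, 271), (238, 271.5), (231, 271.5), (182, 271.5)] [[0.5115, 0.383], [0.5078, 0.2469], [0.5081, 0.2626], [0.5103, 0.3738]] 0.089
[(187, 300), (238, 300.5)] [[0.4402, 0.3886], [0.4369, 0.2639]] 0.008
[(503.7, 228)] [[0.5841, -0.3103]] 0.187
[(225, 198), (478, 279)] [[0.6718, 0.2719], [0.479, -0.2832]] 0.1
```

View pics/crop0.png

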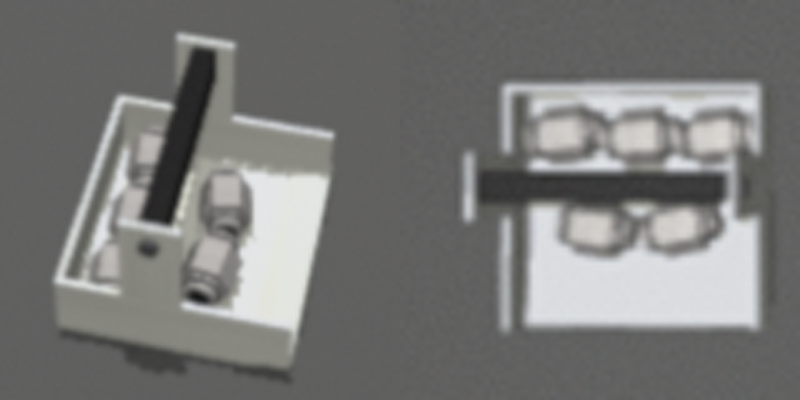

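The lip faces the robot (-x); the bar is at about (0.510, 0.316), along world y. Next I move above the tray and log poses on the way, to fit the arm's kinematics for the tipping.

```bash
cat > log.py <<'E'
from h import *; import json
st=telemetry.sense(); open("log.jsonl","a").write(json.dumps([list(map(float,st[k])) for k in("qpos","tcp_pos","orientation")])+"\n")
E
python3 log.py; python3 -m crank '[[-0.9,-0.4,0.15,0,0,1.7,100],[-1.8,-0.8,0.3,0,0,3.4,100],[-2.7,-1.3,0.4,0,0,5.1,100]]'; python3 log.py
python3 -m crank '[[-0.9,-0.5,0.15,0,0,1.7,100],[-1.6,-1,0.3,0,0,3.4,100],[-2.2,-1.5,0.4,0,0,5.1,100]]' ; python3 log.py
python3 - <<'E'
from h import *
st=telemetry.sense();print(st["qpos"],st["tcp_pos"],Rm(st["orientation"]).round(3),steps([.5095,.316,.16]))
E
```

```text
time_s: 1.52
tcp_pos: [0.3455, 0.4834, 0.1982]
orientation: [1.34, 2.841, 0.0]
force: [0.4, 0.2, -0.7]
finger_gap: 0.0873
grip_force: 0.0
time_s: 1.9
tcp_pos: [0.3602, 0.3233, 0.1743]
orientation: [2.045, 2.385, 0.0]
force: [0.1, -0.7, 0.7]
finger_gap: 0.0866
grip_force: 0.0
[-9.75453467e-01 -4.93799659e-03  1.89069929e-01  1.92224827e+00
  1.01453733e-03  1.22403029e+00 -6.33366245e-01] [0.36020792 0.32332986 0.17429318] [[-0.153  0.988  0.   ]
 [ 0.988  0.153  0.   ]
 [ 0.     0.    -1.   ]] [-0.50085547  2.44029922  0.23854233]
```

```bash
python3 -m crank '[[-0.2,0.9,0.1,0,0,0.9,100],[-0.4,1.8,0.2,0,0,1.7,100],[-0.5,2.45,0.24,0,0,1.7,100],[-0.5,2.45,0.24,0,0,1.7,100]]'; python3 log.py
python3 - <<'E'
from h import *
s=cams.snapshot("top"); cv2.imwrite("pics/top1.png",s["frame"][220:320,160:280])
st=telemetry.sense();print(st["qpos"],st["tcp_pos"],Rm(st["orientation"]).round(3),steps([.5095,.316,.059]))
import json
from scipy.optimize import least_squares
L=[json.loads(l) for l in open("log.jsonl")]
print(*L,sep="\n")
E
```

```text
time_s: 2.4
tcp_pos: [0.5124, 0.3179, 0.1595]
orientation: [2.243, 2.197, -0.001]
force: [0.2, 0.4, 0.1]
finger_gap: 0.0874
grip_force: 0.0
[-0.85339772  0.25973544  0.29571525  1.66907194 -0.07905352  1.22557427
 -0.55920849] [0.51037341 0.31883257 0.15961061] [[ 0.019  1.    -0.001]
 [ 1.    -0.019 -0.001]
 [-0.001 -0.001 -1.   ]] [-0.04581788 -0.0127763   1.67689657]
[[-1.2148787199224709, 0.3210103723918388, -0.07011371564757429, 1.450518696097596, 0.02260873473840511, 1.3707921525453095, -0.05690664927086664], [0.21790315343121566, 0.6124016783757558, 0.2225704966749202], [0.5342632608505449, 3.0957717470608483, 7.932801974962287e-05]]
[[-1.0642424035616453, 0.21353627894687324, 0.08029285862040582, 1.6342436323077782, -0.017565212932123882, 1.2942340127509961, -0.2914131953416138], [0.3455303525484411, 0.48335616999960374, 0.19820629264845777], [1.3398242339962532, 2.8414067733160686, 0.0004227278295890708]]
[[-0.9754534668944382, -0.004937996589770608, 0.1890699287713305, 1.9222482738214404, 0.0010145373283897453, 1.2240302918073183, -0.6333662446158739], [0.36020791603274643, 0.32332986138978226, 0.17429317931408123], [2.0447105646012127, 2.3850621827205707, 0.0002541677371637661]]
[[-0.8521890030947099, 0.26166266468830174, 0.29738069473128337, 1.667077765096952, -0.078570948377408, 1.22489286362581, -0.5587881122915419], [0.5123775711761536, 0.317880565592365, 0.15952819868799603], [2.2433978632870692, 2.1965373315001107, -0.0007269057681080549]]
```

```bash
cat > fit.py <<'E'
from h import *; import json, itertools
from scipy.optimize import least_squares
L=[json.loads(l) for l in open("log.jsonl")]
def fk(q,s,p):
    M=np.eye(4)
    def mul(ax,a,t):
        nonlocal M
        T=np.eye(4); T[:3,:3]=R.from_euler(ax,a).as_matrix(); T[:3,3]=T[:3,:3]@np.array(t); M=M@T
    h,L1,a1,L2,a2,L3,a3=p
    mul('z',s[0]*q[0],[0,0,h]); mul('y',q[1],[0,0,0]); mul('z',s[1]*q[2],[a1,0,L1]); mul('y',q[3],[-a2,0,0]); mul('z',s[2]*q[4],[0,0,L2]); mul('y',q[5],[a3,0,0]); mul('z',s[3]*q[6],[0,0,L3]); return M
def fitall():
    best=None
    for s in itertools.product([1,-1],repeat=4):
        def res(p,ro=False):
            out=[]
            for q,x,o in L:
                M=fk(q,s,p[:7]); E=Rm(o).T@M[:3,:3]@R.from_euler('z',p[7]).as_matrix()
                out+=list(M[:3,3]-x)+list(0.3*R.from_matrix(E).as_rotvec())
            return np.array(out+list(0.002*(p[:7]-p0[:7])))
        for r0 in (0,np.pi/2,np.pi,-np.pi/2):
            p0=np.array([.34,.4,0,.4,0,.3,0,r0])
            r=least_squares(res,p0)
            if best is None or r.cost<best[0]: best=(r.cost,s,r.x,np.abs(r.fun).max())
    return best
if __name__=="__main__": print(fitall())
E
python3 fit.py
```

```text
(np.float64(0.0012093288485460168), (-1, -1, -1, -1), array([ 3.50973572,  0.43001148, -0.01164236,  0.49021566, -0.06395661,
        3.5397201 , -0.0604749 , -4.71238898]), np.float64(0.026392877231441347))
```

View pics/top1.png

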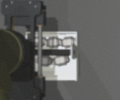

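```bash
python3 -m crank '[[-0.05,0,0.6,0,0,0,100],[-0.05,0,1.2,0,0,0,100],[-0.05,0,1.65,0,0,0,100],[-0.05,0,1.65,0,0,0,100],[-0.05,0,1.65,0,0,0,0],[-0.05,0,1.65,0,0,0,0],[-0.05,0,1.65,0,0,0,0],[-0.05,0,1.65,0,0,0,0],[-0.05,0,1.65,0,0,0,0]]' 55; python3 log.py
```

```text
time_s: 3.58
tcp_pos: [0.5097, 0.3166, 0.0613]
orientation: [2.24, 2.202, 0.0]
force: [0.1, -0.7, 0.5]
finger_gap: 0.0449
grip_force: 0.0
```

```bash
python3 -m crank '[[0,0,0,0,0,0,0],[0,0,-0.5,0,0,0,0],[0,0,-1,0,0,0,0],[0,0,-2,0,0,0,0],[0,0,-2.3,0,0,0,0],[0,0,-2.3,0,0,0,0]]' 55; python3 log.py
python3 - <<'E'
from h import *
a=cams.snapshot("side"); b=cams.snapshot("top")
cv2.imwrite("pics/lift.png",np.hstack([cv2.resize(a["frame"][200:440,200:440],(400,400)),cv2.resize(b["frame"][200:360,140:300],(400,400))]))
E
```

```text
time_s: 4.32
tcp_pos: [0.5103, 0.317, 0.2004]
orientation: [2.24, 2.202, 0.004]
force: [0.3, -0.8, -0.7]
finger_gap: 0.0004
grip_force: 0.0
```

View pics/lift.png

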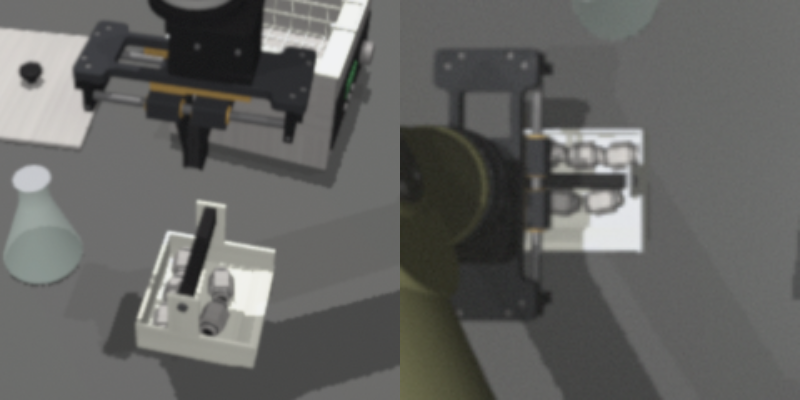

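The fingers had not closed in time: the tray is still on the bench under an empty gripper. I go back down, opening first and waiting longer.

```bash
python3 -m crank '[[0,0,0,0,0,0,100],[0,0,0,0,0,0,100],[0,0,0,0,0,0,100],[0,0,0,0,0,0,100],[0,0,0.3,0,0,0,100],[0,0,0.9,0,0,0,100],[0,0,1.6,0,0,0,100],[0,0,2.33,0,0,0,100],[0,0,2.33,0,0,0,100],[0,0,2.33,0,0,0,0]]' 55 && python3 -m crank '[[0,0,0,0,0,0,0],[0,0,0,0,0,0,0],[0,0,0,0,0,0,0],[0,0,0,0,0,0,0],[0,0,0,0,0,0,0],[0,0,0,0,0,0,0],[0,0,0,0,0,0,0],[0,0,0,0,0,0,0]]' 55; python3 log.py
```

```text
time_s: 5.68
tcp_pos: [0.5103, 0.3169, 0.0604]
orientation: [2.24, 2.202, 0.002]
force: [-0.5, -0.8, 0.4]
finger_gap: 0.0808
grip_force: 0.0
time_s: 6.68
tcp_pos: [0.5084, 0.3166, 0.0591]
orientation: [-2.239, -2.202, 0.003]
force: [-4.3, -0.7, 2.2]
finger_gap: 0.0137
grip_force: 55.0
```

```bash
python3 -m crank '[[0,0,-0.4,0,0,0,0],[0,0,-1,0,0,0,0],[0,0,-1.8,0.7,0,0,0],[0,0,-2.6,1.5,0,0,0],[0,0,-2.8,2,0,0,0],[0,0,-2.8,2,0,0,0],[0,0,-2.8,2,0,0,0]]'; python3 log.py
python3 -m crank '[[0,-0.3,-0.5,-0.5,0.8,0,0],[0,-0.7,-0.8,-1,1.6,0,0],[0,-1,-1,-1,2,0,0],[0,-1,-1,-1,2,0,0],[0,-1,-1,-1,2,0,0]]'; python3 log.py;
python3 -m crank '[[0.5,0,0,0.4,-0.8,0.5,0],[1,0,0,0.4,-1.6,1,0],[1.5,0,0,0.4,-2.4,2,0],[1.5,0,0,0.4,-3.2,2,0],[1.5,0,0,0.4,-4,2,0],[1.5,0,0,0.4,-4,2,0]]'; python3 log.py; python3 fit.py
```

```text
time_s: 7.55
tcp_pos: [0.5088, 0.3162, 0.2254]
orientation: [-2.128, -2.092, 0.223]
force: [-1.1, -0.1, -5.1]
finger_gap: 0.0135
grip_force: 55.0
time_s: 8.18
tcp_pos: [0.4629, 0.3173, 0.2971]
orientation: [-2.104, -2.025, -0.108]
force: [-0.6, -0.2, -4.0]
finger_gap: 0.0134
grip_force: 55.0
time_s: 8.93
tcp_pos: [0.467, 0.4081, 0.3131]
orientation: [2.398, 1.927, -0.433]
force: [0.2, 0.4, -4.7]
finger_gap: 0.0138
grip_force: 55.0
(np.float64(0.0023356038255528985), (-1, -1, -1, -1), array([ 0.26868618,  0.37914621,  0.00287509,  0.51540094, -0.00880202,
        0.29116105, -0.01984455,  1.57079633]), np.float64(0.03234750676140469))
```

```bash
cat > fit2.py <<'E'
from h import *; import json
from scipy.optimize import least_squares
L=[json.loads(l) for l in open("log.jsonl")]
AX='zyzyzyz'
def fk(q,p):
    s=[-1,1,-1,1,-1,1,-1]; off=np.concatenate([p[20:27]])
    M=np.eye(4); M[2,3]=p[0]
    T=[(0,0,0),(p[1],p[2],p[3]),(p[4],p[5],0),(p[6],p[7],p[8]),(p[9],p[10],0),(p[11],p[12],p[13]),(0,0,p[14])]
    # T[i]: translation after joint i rotation
    T=[(0,p[1],0),(p[2],0,p[3]),(p[4],p[5],0),(p[6],0,p[7]),(p[8],p[9],0),(p[10],0,p[11]),(0,0,0)]
    for i in range(7):
        A=np.eye(4); A[:3,:3]=R.from_euler(AX[i],s[i]*q[i]+off[i]).as_matrix(); A[:3,3]=A[:3,:3]@np.array(T[i]); M=M@A
    return M
def res(p):
    out=[]
    for q,x,o in L:
        M=fk(q,p); out+=list(M[:3,3]-x)+list(.3*R.from_matrix(Rm(o).T@M[:3,:3]).as_rotvec())
    return np.array(out+list(.003*(p-P0)))
P0=np.zeros(27); P0[[0,3,7,11]]=[.27,.38,.51,.29]; P0[26]=np.pi/2
def fit(): return least_squares(res,P0)
if __name__=="__main__":
    r=fit(); print(r.cost,r.x.round(3)); n=len(L)*6; print((r.fun[:n].reshape(-1,6)*1e3).round(1))
E
python3 fit2.py
```

```text
6.601455454995415e-08 [ 0.249 -0.016 -0.     0.468  0.    -0.011 -0.     0.513  0.    -0.
 -0.     0.369 -0.     0.    -0.     0.    -0.     0.    -0.     0.
 -0.    -0.    -0.    -0.    -0.     0.     1.571]
[[-0. -0.  0.  0. -0.  0.]
 [-0.  0. -0.  0. -0.  0.]
 [ 0.  0. -0.  0. -0.  0.]
 [-0. -0.  0.  0. -0.  0.]
 [-0. -0. -0. -0. -0.  0.]
 [-0. -0.  0.  0. -0.  0.]
 [-0. -0. -0. -0. -0. -0.]
 [ 0.  0. -0. -0.  0. -0.]
 [ 0. -0. -0. -0.  0. -0.]
 [-0.  0. -0.  0.  0. -0.]]
```

The arm model now fits exactly, so I search for pour directions that are reachable through the whole tip.

```bash
cat > ik.py <<'E'
from fit2 import *
P=fit().x
lo=np.array([-2.86,-.3,-1.38,.06,-1.56,.09,-2.69])+.06; hi=np.array([2.86,2.09,1.24,2.45,4.7,2.05,2.69])-.06
def ik(T,q0,w=.01):
    f=lambda q:np.concatenate([(fk(q,P)[:3,3]-T[:3,3])*3,R.from_matrix(T[:3,:3].T@fk(q,P)[:3,:3]).as_rotvec(),w*.1*(q-q0)])
    r=least_squares(f,np.clip(q0,lo+1e-3,hi-1e-3),bounds=(lo,hi)); M=fk(r.x,P)
    return r.x,np.linalg.norm(M[:3,3]-T[:3,3]),np.linalg.norm(R.from_matrix(T[:3,:3].T@M[:3,:3]).as_rotvec())
def traypose(lip,phi,th):
    """tool pose for tray lip at 'lip', pour azimuth phi, tip th (rad)"""
    A=(R.from_euler('z',phi)*R.from_euler('y',th)).as_matrix()
    g=np.array(lip)-A@np.array([.068,0,-.0695])
    T=np.eye(4); T[:3,:3]=np.c_[-A[:,1],-A[:,0],-A[:,2]]; T[:3,3]=g+.019*T[:3,2]; return T,g
E
cat > s.py <<'E'
from ik import *
q0=np.array(L[-1][0])
for d in range(-180,180,20):
    phi=np.radians(d); u=np.array([np.cos(phi),np.sin(phi)]); out=[]; best=None
    for seed in (q0,np.array([0,.3,0,1.5,0,1.3,2.]),np.array([0,.3,0,1.5,0,1.3,-2.]),np.array([0,.5,.5,1.5,1.5,1.3,0.]),np.array([0,.5,-.5,1.5,-1.2,1.3,0.])):
        q=seed; o=[]
        for th in (0,20,40,60,75):
            lip=np.r_[np.array([.483,-.027])-.02*u,.175 if th>30 else .2]
            q,e,a=ik(traypose(lip,phi,np.radians(th))[0],q); o.append(max(e*1e3,a*300))
        if best is None or sum(o)<sum(best[0]): best=(o,q)
    print(d,np.round(best[0]),best[1].round(2))
E
python3 s.py
```

```text
-180 [  0.   0.  57. 103. 111.] [ 1.01 -0.24 -0.29  2.39 -1.5   0.98  1.89]
-160 [ 0.  0. 35. 45. 59.] [ 1.67 -0.24 -0.78  2.39 -1.5   1.35  2.12]
-140 [0. 0. 4. 0. 1.] [ 2.22 -0.08 -1.32  2.39 -1.42  1.46  2.37]
-120 [0. 0. 0. 0. 0.] [ 0.62  0.19  0.19  2.16 -1.21  1.61  2.4 ]
-100 [0. 0. 0. 0. 0.] [ 0.7   0.39 -0.    1.88 -1.02  1.77  2.4 ]
-80 [0. 0. 0. 0. 0.] [ 0.53  0.57  0.06  1.62 -0.89  1.99  2.45]
-60 [0. 0. 0. 0. 0.] [ 0.95  0.87 -0.81  1.36 -0.42  1.99  2.15]
-40 [ 0.  0.  0. 17. 45.] [ 1.02  1.18 -1.32  1.33 -0.04  1.99  1.91]
-20 [ 4. 23. 92. 57. 97.] [ 0.84  0.95 -1.06  1.39 -0.04  1.99  2.28]
0 [ 47.  62. 118. 184. 240.] [ 1.53 -0.24 -1.32  1.81 -0.01  1.95 -2.63]
20 [ 0. 30. 98. 46. 82.] [-0.88  1.05  1.18  1.43 -0.    1.99 -2.17]
40 [ 0.  0.  0.  2. 28.] [-0.98  1.09  1.18  1.39  0.11  1.99 -2.03]
60 [0. 0. 0. 0. 0.] [-0.86  0.75  0.6   1.47  0.51  1.99 -2.3 ]
80 [0. 0. 0. 0. 0.] [-0.51  0.52 -0.1   1.7   0.88  1.99 -2.49]
100 [0. 0. 0. 0. 0.] [-0.46  0.35 -0.3   1.96  1.06  1.85 -2.47]
120 [0. 0. 0. 0. 0.] [-0.55  0.13 -0.29  2.23  1.19  1.62 -2.42]
140 [ 0.  0. 14. 13. 19.] [ 0.55 -0.23 -1.32  2.39  1.22  1.2  -2.25]
160 [ 0.  0. 44. 61. 73.] [ 0.09 -0.24 -0.83  2.39  1.29  1.06 -2.06]
```

```bash
cat >> ik.py <<'E'
def rows(T0,Ts):
    """units of each target relative to T0"""
    o=[]
    for T in Ts:
        d=T0[:3,:3].T@(T[:3,3]-T0[:3,3])/.06; r=R.from_matrix(T0[:3,:3].T@T[:3,:3]).as_rotvec(degrees=True)/6
        o.append(np.r_[d,r].round(2).tolist())
    return o
def now():
    st=telemetry.sense(); T=np.eye(4); T[:3,:3]=Rm(st["orientation"]); T[:3,3]=st["tcp_pos"]; return T,np.array(st["qpos"])
E
cat > s.py <<'E'
from ik import *
T0,q=now(); 
A,_=traypose([.47,.30,.24],np.radians(140),0); B,_=traypose([.483,-.057,.21],np.radians(90),0)
for T in (A,B):
    q,e,a=ik(T,q); print(T[:3,3].round(3),q.round(2),e,a)
print(rows(T0,[A]),rows(A,[B]))
s=cams.snapshot("side"); cv2.imwrite("pics/carry.png",cv2.resize(s["frame"][180:480,150:550],(800,600)))
E
python3 s.py
```

```text
[0.522 0.256 0.29 ] [-0.84  0.15  0.39  1.53 -0.06  1.47 -1.15] 2.6741293979498474e-07 1.14829493865937e-06
[ 0.483 -0.125  0.26 ] [-0.51 -0.05  0.69  1.78  0.03  1.4  -1.39] 1.4555599804212592e-07 5.833658876817362e-07
[[-2.14, 1.52, 0.69, -0.84, 2.59, 4.56]] [[-5.29, 3.59, 0.5, 0.0, 0.0, 8.33]]
```

View pics/carry.png

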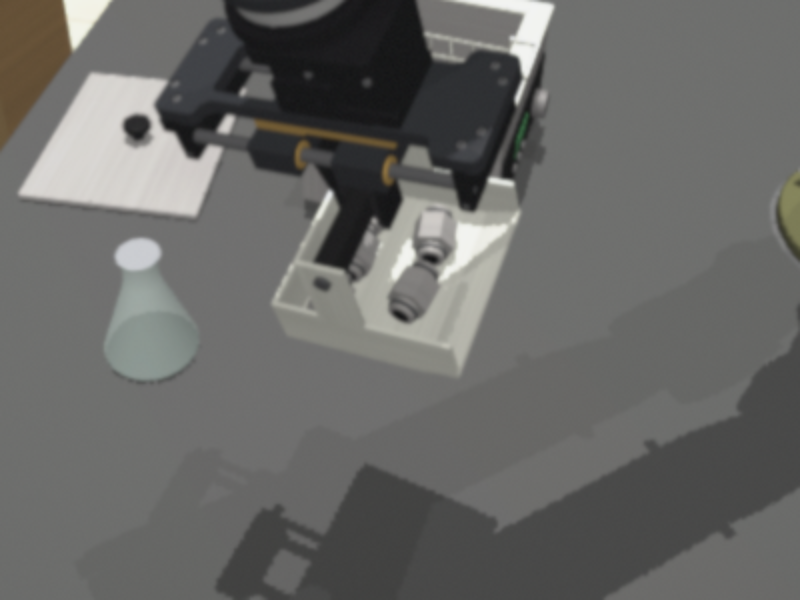

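```bash
python3 -m crank '[[-0.2,0.1,0.1,-0.1,0.4,0.6,0],[-0.5,0.35,0.2,-0.3,0.9,1.5,0],[-0.9,0.65,0.3,-0.4,1.4,2.4,0],[-1.3,0.95,0.4,-0.6,1.9,3.2,0],[-1.7,1.2,0.5,-0.7,2.3,3.9,0],[-2,1.4,0.6,-0.8,2.5,4.3,0],[-2.14,1.52,0.69,-0.84,2.59,4.56,0],[-2.14,1.52,0.69,-0.84,2.59,4.56,0]]'; python3 log.py
cat > s.py <<'E'
from ik import *
T0,q=now(); B,_=traypose([.483,-.057,.21],np.radians(90),0)
print(rows(T0,[B]))
E
python3 s.py
```

```text
time_s: 9.98
tcp_pos: [0.5223, 0.2524, 0.2939]
orientation: [-2.85, -1.319, -0.006]
force: [0.3, 0.9, -4.0]
finger_gap: 0.0134
grip_force: 55.0
[[-5.22, 3.57, 0.54, -0.01, -0.04, 8.28]]
```

```bash
python3 -m crank '[[-0.3,0.2,0,0,0,0.5,0],[-0.8,0.5,0.1,0,0,1.3,0],[-1.4,0.95,0.15,0,0,2.2,0],[-2.1,1.4,0.2,0,0,3.2,0],[-2.8,1.9,0.3,0,0,4.3,0],[-3.5,2.4,0.35,0,0,5.4,0],[-4.1,2.8,0.4,0,0,6.5,0],[-4.6,3.15,0.5,0,0,7.4,0],[-5,3.4,0.5,0,0,8,0],[-5.22,3.57,0.54,0,0,8.28,0]]'; python3 log.py
cat > s.py <<'E'
from ik import *
T0,q=now(); print(T0[:3,3],q.round(2)); Ts=[]
for th,z in ((15,.2),(30,.185),(45,.175),(60,.17),(75,.17)):
    T,g=traypose([.483,-.06,z],np.radians(90),np.radians(th)); q,e,a=ik(T,q); print(th,q.round(2),e.round(4),a.round(3)); Ts.append(T)
print(*rows(T0,Ts),sep="\n")
s=cams.snapshot("top"); cv2.imwrite("pics/over.png",cv2.resize(s["frame"][150:400,230:530],(720,600)))
E
python3 s.py
```

```text
time_s: 11.22
tcp_pos: [0.484, -0.1252, 0.2612]
orientation: [-3.139, 0.0, -0.007]
force: [0.0, 1.1, -3.6]
finger_gap: 0.0131
grip_force: 55.0
[ 0.48399331 -0.125183    0.26119558] [-0.54 -0.05  0.72  1.78  0.03  1.4  -1.39]
15 [-0.62 -0.08  0.58  1.82  0.31  1.41 -1.67] 0.0 0.0
30 [-0.71 -0.03  0.47  1.86  0.52  1.46 -1.92] 0.0 0.0
45 [-0.81  0.09  0.41  1.88  0.68  1.55 -2.12] 0.0 0.0
60 [-0.89  0.25  0.38  1.88  0.78  1.65 -2.27] 0.0 0.0
75 [-0.95  0.44  0.37  1.87  0.85  1.75 -2.38] 0.0 0.0
[-0.02, -0.21, -0.09, -2.53, -0.04, -0.01]
[-0.02, -0.53, -0.02, -5.03, -0.04, -0.01]
[-0.02, -0.88, 0.04, -7.53, -0.04, -0.02]
[-0.02, -1.25, 0.12, -10.03, -0.04, -0.03]
[-0.02, -1.61, 0.21, -12.53, -0.04, -0.03]
```

View pics/over.png

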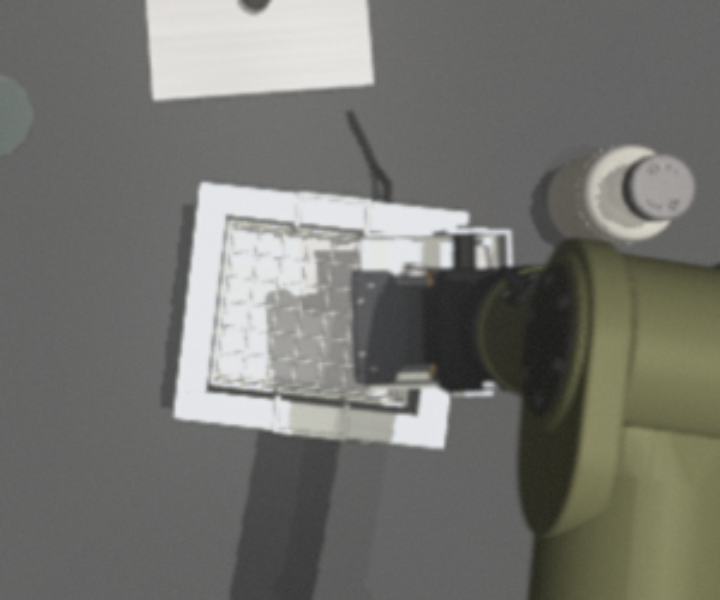

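```bash
python3 -m crank '[[-0.08,-0.1,-0.05,-1.2,0,0,0],[-0.08,-0.21,-0.09,-2.5,0,0,0],[-0.08,-0.37,-0.06,-3.75,0,0,0],[-0.08,-0.53,-0.02,-5,0,0,0],[-0.08,-0.7,0.01,-6.25,0,0,0],[-0.08,-0.88,0.04,-7.5,0,0,0],[-0.08,-1.06,0.08,-8.75,0,0,0],[-0.08,-1.25,0.12,-10,0,0,0],[-0.08,-1.43,0.16,-11.25,0,0,0],[-0.08,-1.61,0.21,-12.5,0,0,0]]'; python3 -m crank '[[0,0,0,0,0,0,0],[0,0,0,0,0,0,0],[0,0,0,0,0,0,0],[0,0,0,0,0,0,0]]'; python3 log.py
python3 - <<'E'
from h import *
a=cams.snapshot("top"); b=cams.snapshot("side")
for c in("top","side"):
  for d in cams.silhouettes(c,"coupling0_center"): print(c,d["conf"],d["extent"])
cv2.imwrite("pics/tip.png",np.hstack([cv2.resize(a["frame"][190:350,290:450],(400,400)),cv2.resize(b["frame"][140:300,270:430],(400,400))]))
E
```

```text
time_s: 12.52
tcp_pos: [0.4799, -0.0237, 0.2471]
orientation: [1.836, 0.003, 0.008]
force: [-0.2, 0.1, -2.4]
finger_gap: 0.0134
grip_force: 55.0
time_s: 13.02
tcp_pos: [0.4792, -0.0279, 0.2493]
orientation: [1.838, -0.004, 0.006]
force: [-0.4, -0.5, -2.6]
finger_gap: 0.0134
grip_force: 55.0
top 0.61 [325.4, 244.4, 337.0, 262.2]
```

View pics/tip.png

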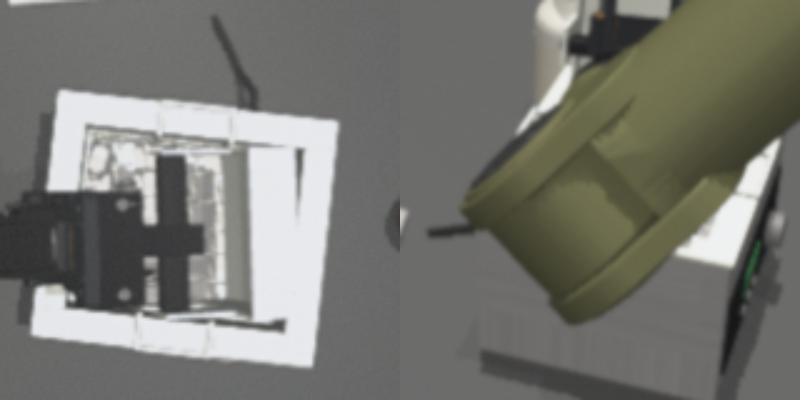

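Top view shows the tray vertical over the tank with couplings in the basket at (331,253). The load dropped from about 4.2 N to 2.5 N, so the tray is empty. Untip and carry back.

```bash
cat > s.py <<'E'
from ik import *
T0,q=now(); Ts=[]
for th,z in ((50,.19),(25,.205),(0,.22)):
    T,g=traypose([.479,-.05,z],np.radians(90),np.radians(th)); Ts.append(T)
A,_=traypose([.45,.33,.23],np.radians(140),0)
q,e,a=ik(A,q);print(e,a)
print(*rows(T0,Ts),sep="\n"); print(rows(Ts[-1],[A]),A[:3,3])
E
python3 s.py
```

```text
2.769770613579179e-07 2.228019941286837e-06
[0.0, 0.54, 0.33, 4.13, -0.03, -0.03]
[-0.0, 0.77, 0.88, 8.3, -0.04, -0.02]
[-0.0, 0.75, 1.36, 12.47, -0.05, -0.01]
[[0.38, -6.74, -0.17, 0.0, 0.0, -8.33]] [0.50209102 0.28629044 0.2805    ]
```

```bash
python3 -m crank '[[0,0.17,0.1,1.4,0,0,0],[0,0.35,0.2,2.75,0,0,0],[0,0.54,0.33,4.1,0,0,0],[0,0.62,0.5,5.5,0,0,0],[0,0.7,0.7,6.9,0,0,0],[0,0.77,0.88,8.3,0,0,0],[0,0.77,1.05,9.7,0,0,0],[0,0.76,1.2,11.1,0,0,0],[0,0.75,1.36,12.47,0,0,0],[0,0.75,1.36,12.47,0,0,0]]'
python3 log.py
cat > s.py <<'E'
from ik import *
s=cams.snapshot("top")
for d in cams.silhouettes("top","coupling0_center"): print(d["conf"],d["extent"])
T0,q=now(); A,_=traypose([.45,.33,.23],np.radians(140),0)
print(rows(T0,[A]),telemetry.sense()["force"])
E
python3 s.py
```

```text
time_s: 14.48
tcp_pos: [0.4773, -0.1232, 0.2706]
orientation: [3.14, -0.012, 0.004]
force: [0.0, -0.1, -2.4]
finger_gap: 0.0136
grip_force: 55.0
0.53 [325.8, 247.1, 334.9, 260.2]
0.44 [339.3, 260.9, 347.4, 277.3]
[[0.4, -6.74, -0.18, 0.02, -0.01, -8.33]] [-0.08163462  0.63423616 -1.73900051]
```

```bash
python3 -m crank '[[0,-0.4,0,0,0,-0.5,0],[0.1,-1.1,0,0,0,-1.4,0],[0.1,-1.9,0,0,0,-2.4,0],[0.2,-2.8,0,0,0,-3.5,0],[0.2,-3.7,-0.1,0,0,-4.6,0],[0.3,-4.6,-0.1,0,0,-5.7,0],[0.3,-5.4,-0.1,0,0,-6.7,0],[0.4,-6.1,-0.15,0,0,-7.6,0],[0.4,-6.55,-0.18,0,0,-8.1,0],[0.4,-6.74,-0.18,0,0,-8.33,0]]'; python3 log.py
cat > s.py <<'E'
from ik import *
s=cams.snapshot("top"); cv2.imwrite("pics/basket.png",cv2.resize(s["frame"][190:350,180:450],(800,474),interpolation=2))
for d in cams.silhouettes("top","coupling0_center"): print(d["conf"],d["extent"])
T0,q=now(); A,_=traypose([.45,.33,.0085],np.radians(140),0)
print(rows(T0,[A]))
E
python3 s.py
```

```text
time_s: 15.82
tcp_pos: [0.5007, 0.2894, 0.2805]
orientation: [2.84, 1.337, 0.003]
force: [-0.5, -0.6, -3.0]
finger_gap: 0.0132
grip_force: 55.0
0.55 [325.4, 244.7, 335.6, 261.7]
[[-0.01, 0.01, 3.69, 0.03, -0.01, 0.04]]
```

View pics/basket.png

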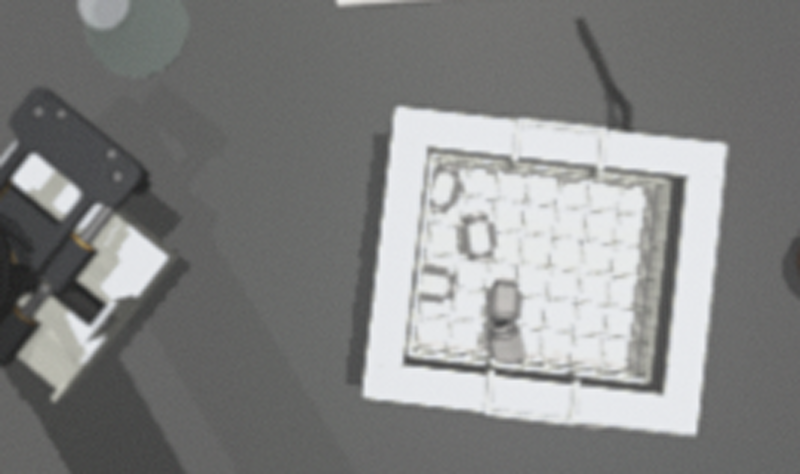

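All five couplings are in the basket (in the crop at (445,190), (475,238), (437,285), (503,300), (505,340)), and the tray is empty. Set it down.

```bash
python3 -m crank '[[0,0,0.5,0,0,0,0],[0,0,1.2,0,0,0,0],[0,0,1.9,0,0,0,0],[0,0,2.6,0,0,0,0],[0,0,3.1,0,0,0,0],[0,0,3.4,0,0,0,0],[0,0,3.55,0,0,0,0],[0,0,3.65,0,0,0,0],[0,0,3.7,0,0,0,0],[0,0,3.7,0,0,0,0]]'; python3 log.py
```

```text
time_s: 17.18
tcp_pos: [0.5034, 0.2868, 0.0596]
orientation: [2.844, 1.329, 0.006]
force: [0.9, -0.0, -3.8]
finger_gap: 0.0135
grip_force: 55.0
```

```bash
python3 -m crank '[[0,0,0.03,0,0,0,0],[0,0,0.03,0,0,0,100],[0,0,0.03,0,0,0,100],[0,0,0.03,0,0,0,100],[0,0,0.03,0,0,0,100],[0,0,0.03,0,0,0,100],[0,0,0,0,0,0,100],[0,0,-0.5,0,0,0,100],[0,0,-1.3,0,0,0,100],[0,0,-2.2,0,0,0,100]]'; python3 log.py
cat > s.py <<'E'
from ik import *
a=cams.snapshot("top"); S={}
for c in ("top","side"):
    s=cams.snapshot(c) if c=="side" else a; S[c]=s
    for d in cams.silhouettes(c,"cap")[:2]:
        ys,xs=np.nonzero(d["mask"]); e=d["extent"]; print(c,d["conf"],e,xs.mean(),ys.mean())
    for d in cams.silhouettes(c,"bottle")[:1]: print("bottle",d["conf"],d["extent"])
cv2.imwrite("pics/cap.png",np.hstack([cv2.resize(S["side"]["frame"][100:260,270:430],(400,400),interpolation=2),cv2.resize(a["frame"][190:300,440:550],(400,400),interpolation=2)]))
for d in cams.silhouettes("top","tray")[:1]: print("tray",d["conf"],d["extent"])
E
python3 s.py
```

```text
time_s: 18.42
tcp_pos: [0.5021, 0.2863, 0.1919]
orientation: [2.844, 1.329, 0.003]
force: [1.3, 0.6, 1.0]
finger_gap: 0.0858
grip_force: 0.0
top 0.9 [487.2, 213.6, 518.6, 239.9] 503.5227963525836 227.76747720364742
bottle 0.7 [460.6, 211.7, 508.8, 251.8]
bottle 0.56 [274.8, 317.2, 375.9, 408.9]
tray 0.9 [198.6, 248.6, 254.8, 311.2]
```

View pics/cap.png

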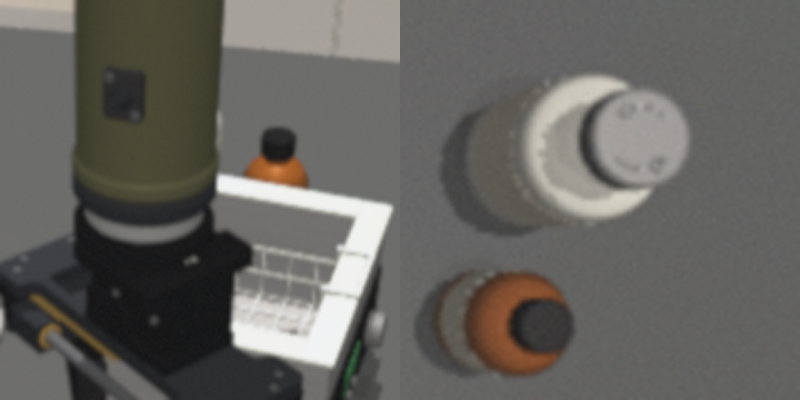

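```bash
cat > s.py <<'E'
from ik import *
S=cams.snapshot("top"); c=atz(S,(505.6,227.7),.187); print("cap top-cam",c, "bottle foot?", proj(S,[[c[0],c[1],.0]]))
s=cams.snapshot("side"); print("side proj (expect 341,125)",proj(s,[[c[0],c[1],.175]]))
o,d=ray(s,(341.3,125.3)); print("side at z.175",atz(s,(341.3,125.3),.175))
def tool(p,az):
    y=np.array([np.cos(az),np.sin(az),0]); z=np.array([0,0,-1.]); T=np.eye(4); T[:3,:3]=np.c_[np.cross(y,z),y,z]; T[:3,3]=p; return T
T0,q=now(); az=np.radians(-58)
U=T0.copy(); U[2,3]=.29
B=tool([c[0],c[1],.235],az)
for T in (U,B,tool([c[0],c[1],.151],az),tool([c[0],c[1],.151],az+1.1),tool([c[0],c[1],.24],az+1.1)):
    q,e,a=ik(T,q); print(q.round(2),e.round(4),a.round(3))
print(rows(T0,[U,B]),rows(U,[B]),B[:3,3])
E
python3 s.py
```

```text
cap top-cam [ 0.58457551 -0.31426274  0.187     ] bottle foot? [[474.83798594 233.80499476]]
side proj (expect 341,125) [[340.82727395 124.71186826]]
side at z.175 [ 0.58285734 -0.31122821  0.175     ]
[-0.88  0.14  0.35  1.54 -0.05  1.46 -1.22] 0.0 0.0
[-0.    0.38  0.61  1.42 -0.22  1.41 -0.4 ] 0.0 0.0
[ 0.    0.43  0.59  1.53 -0.25  1.26 -0.38] 0.0 0.0
[ 0.14  0.41  0.41  1.52 -0.17  1.25  0.66] 0.0 0.0
[ 0.13  0.36  0.42  1.4  -0.15  1.41  0.64] 0.0 0.0
[[-0.0, 0.0, -1.67, 0.0, 0.0, 0.0], [-6.8, 7.48, -0.73, 0.03, 0.0, 3.02]] [[-6.79, 7.47, 0.94, 0.03, 0.0, 3.02]] [ 0.58457551 -0.31426274  0.235     ]
```

```bash
python3 -m crank '[[0,0,-0.7,0,0,0,100],[-0.3,0.3,-1.4,0,0,0.1,100],[-0.9,1,-1.6,0,0,0.4,100],[-1.5,1.7,-1.6,0,0,0.7,100],[-2.1,2.4,-1.6,0,0,1,100],[-2.7,3.1,-1.6,0,0,1.3,100],[-3.3,3.7,-1.6,0,0,1.6,100],[-3.9,4.3,-1.6,0,0,1.9,100],[-4.5,5,-1.6,0,0,2.2,100],[-5.1,5.6,-1.5,0,0,2.5,100]]'; python3 -m crank '[[-0.6,0.7,0.1,0,0,0.2,100],[-1.1,1.2,0.3,0,0,0.4,100],[-1.5,1.6,0.5,0,0,0.5,100],[-1.7,1.85,0.7,0,0,0.5,100],[-1.7,1.85,0.75,0,0,0.5,100]]'; python3 log.py
cat > s.py <<'E'
from ik import *
def tool(p,az):
    y=np.array([np.cos(az),np.sin(az),0]); z=np.array([0,0,-1.]); T=np.eye(4); T[:3,:3]=np.c_[np.cross(y,z),y,z]; T[:3,3]=p; return T
T0,q=now(); print(T0.round(3)); az=np.arctan2(T0[1,1],T0[0,1])
print(rows(T0,[tool([.584,-.313,.156],az)]))
E
python3 s.py
```

```text
time_s: 20.12
tcp_pos: [0.5639, -0.1653, 0.2812]
orientation: [2.994, 0.945, 0.005]
force: [0.1, 0.7, 0.4]
finger_gap: 0.0868
grip_force: 0.0
time_s: 20.75
tcp_pos: [0.5427, -0.3145, 0.235]
orientation: [3.02, 0.863, 0.0]
force: [0.7, 0.2, 1.3]
finger_gap: 0.0873
grip_force: 0.0
[[ 0.849  0.528  0.     0.543]
 [ 0.528 -0.849 -0.001 -0.314]
 [-0.     0.001 -1.     0.235]
 [ 0.     0.     0.     1.   ]]
[[0.6, 0.34, 1.32, 0.01, 0.0, -0.0]]
```

```bash
python3 -m crank '[[0.3,0.2,0,0,0,0,100],[0.6,0.34,0.1,0,0,0,100],[0.6,0.34,0.2,0,0,0,100],[0.6,0.34,0.6,0,0,0,100],[0.6,0.34,1,0,0,0,100],[0.6,0.34,1.32,0,0,0,100],[0.6,0.34,1.32,0,0,0,100]]'; python3 -m crank '[[0,0,0,0,0,0,0],[0,0,0,0,0,0,0],[0,0,0,0,0,0,0],[0,0,0,0,0,0,0],[0,0,0,0,0,0,0],[0,0,0,0,0,0,0],[0,0,0,0,0,0,0],[0,0,0,0,0,0,0]]' 50; python3 log.py
```

```text
time_s: 21.62
tcp_pos: [0.5849, -0.3102, 0.156]
orientation: [-3.019, -0.869, -0.002]
force: [-0.3, 0.7, 0.8]
finger_gap: 0.0871
grip_force: 0.0
time_s: 22.62
tcp_pos: [0.5864, -0.3118, 0.1584]
orientation: [3.016, 0.867, 0.007]
force: [2.5, -3.4, 5.8]
finger_gap: 0.0554
grip_force: 50.0
```

```bash
python3 -m crank '[[0,0,0.03,0,0,0,0],[0,0,0.06,0,0,0,0],[0,0,0.09,0,0,0,0],[0,0,0.09,0,0,0,0],[0,0,0.09,0,0,0,0]]' 60
python3 - <<'E'
from h import *
st=telemetry.sense(); print(st["tcp_pos"],st["force"],st["ft_torque"])
E
```

```text
time_s: 23.25
tcp_pos: [0.587, -0.3126, 0.1543]
orientation: [3.015, 0.867, 0.01]
force: [1.4, -3.4, 9.7]
finger_gap: 0.0553
grip_force: 60.0
[ 0.5870363  -0.31255693  0.15434061] [ 1.35182823 -3.42379405  9.6965314 ] [-0.83401199 -0.23276079  0.0486289 ]
```

```bash
python3 -m crank '[[0,0,0.03,0,0,0,0],[0,0,0.06,0,0,0,0],[0,0,0.06,0,0,0,0]]' 60;  python3 -m crank '[[0,0,0.04,0,0,0,0],[0,0,0.04,0,0,0,0]]' 60; python3 -m crank '[[0,0,0.03,0,0,0,0],[0,0,0.03,0,0,0,0]]' 60
```

```text
time_s: 23.62
tcp_pos: [0.5877, -0.3136, 0.1528]
orientation: [3.013, 0.866, 0.013]
force: [1.5, -3.9, 17.2]
finger_gap: 0.0556
grip_force: 60.0
time_s: 23.88
tcp_pos: [0.5878, -0.3137, 0.1526]
orientation: [3.013, 0.866, 0.015]
force: [-3.3, -1.7, 25.1]
finger_gap: 0.0553
grip_force: 60.0
time_s: 24.12
tcp_pos: [0.5878, -0.3138, 0.1525]
orientation: [3.013, 0.866, 0.016]
force: [-5.3, -0.1, 34.3]
finger_gap: 0.055
grip_force: 60.0
```

Bottomed at z≈0.1526 (cap fully down). Ease to about 15 N and twist anticlockwise.

```bash
python3 -m crank '[[0,0,-0.06,0,0,0,0],[0,0,-0.06,0,0,-1,0],[0,0,-0.06,0,0,-2.2,0],[0,0,-0.06,0,0,-3.5,0],[0,0,-0.06,0,0,-4.8,0],[0,0,-0.06,0,0,-6.1,0],[0,0,-0.06,0,0,-7.4,0],[0,0,-0.06,0,0,-8.7,0],[0,0,-0.06,0,0,-10,0],[0,0,-0.06,0,0,-10.7,0]]' 60; python3 -m crank '[[0,0,0,0,0,0,0],[0,0,0,0,0,0,0]]'
python3 - <<'E'
from h import *
st=telemetry.sense(); print(st["tcp_pos"],st["force"],st["ft_torque"],st["qpos"])
s=cams.snapshot("top"); cv2.imwrite("pics/tw.png",cv2.resize(s["frame"][190:300,440:550],(600,600),interpolation=2))
for d in cams.silhouettes("top","bottle")[:1]: print(d["conf"],d["extent"])
E
```

```text
time_s: 25.38
tcp_pos: [0.586, -0.3119, 0.1526]
orientation: [2.09, 2.339, 0.005]
force: [-6.3, 0.8, 21.4]
finger_gap: 0.0554
grip_force: 60.0
time_s: 25.62
tcp_pos: [0.586, -0.312, 0.1526]
orientation: [2.093, 2.336, 0.005]
force: [-4.1, 0.7, 23.0]
finger_gap: 0.0552
grip_force: 60.0
[ 0.58601153 -0.31195109  0.15264953] [-4.06283355  0.7171091  23.03267371] [0.04678024 1.27584323 0.02376274] [ 0.03483003  0.41869704  0.54579539  1.52740025 -0.22638027  1.25269754
  0.72190811]
0.77 [459.1, 213.5, 495.9, 252.6]
```

```bash
python3 -m crank '[[0,0,-0.1,0,0,0,0],[0,0,-0.2,0,0,0,0],[0,0,-0.3,0,0,0,0],[0,0,-0.35,0,0,0,0],[0,0,-0.35,0,0,0,0]]'
```

```text
time_s: 26.35
tcp_pos: [0.5854, -0.3102, 0.1683]
orientation: [2.095, 2.34, 0.003]
force: [-0.8, 0.8, -0.7]
finger_gap: 0.0553
grip_force: 60.0
```

The cap is free: 10 mm above its rest height with no load on the wrist. Lift on.

```bash
python3 -m crank '[[0,0,-0.2,0,0,0,0],[0,0,-0.45,0,0,0,0],[0,0,-0.7,0,0,0,0],[0,0,-0.9,0,0,0,0],[0,0,-1,0,0,0,0],[0,0,-1,0,0,0,0],[0,0,-1,0,0,0,0],[0,0,-1,0,0,0,0]]'
python3 - <<'E'
from h import *
a=cams.snapshot("top"); b=cams.snapshot("side")
for c in("top","side"):
  for l in ("bottle","cap","tray"):
    for d in cams.silhouettes(c,l)[:1]: print(c,l,d["conf"],d["extent"])
print("mouth expected side",proj(b,[[.584,-.313,.175],[.584,-.313,0]]))
cv2.imwrite("pics/end.png",np.hstack([cv2.resize(b["frame"][70:230,270:430],(400,400),interpolation=2),cv2.resize(a["frame"][190:300,440:550],(400,400),interpolation=2)]))
E
```

```text
time_s: 27.35
tcp_pos: [0.5855, -0.311, 0.2284]
orientation: [2.094, 2.339, 0.003]
force: [-0.6, 0.1, -0.1]
finger_gap: 0.055
grip_force: 60.0
top bottle 0.79 [458.1, 211.3, 510.4, 249.8]
top cap 0.97 [498.9, 211.6, 525.1, 242.0]
top tray 0.95 [188.1, 237.6, 254.3, 308.4]
side bottle 0.63 [322.2, 126.0, 356.3, 181.4]
side cap 0.85 [330.8, 86.0, 355.5, 104.9]
side tray 0.73 [279.2, 313.4, 378.7, 411.7]
mouth expected side [[340.96803514 124.95103078]
 [339.2220229  185.33416347]]
```

View pics/end.png

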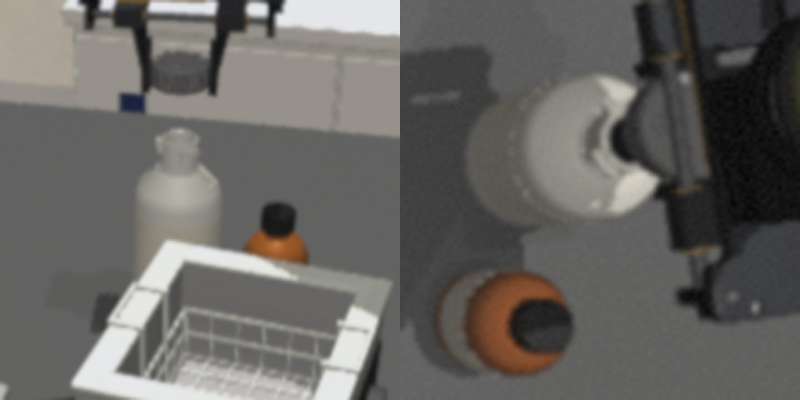

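The cap is held level above the open neck (side crop: cap (180,72), mouth (180,135)). The bottle is upright in its place, and the reagent bottle is undisturbed.

```bash
python3 -c "from cell import order; print(order.finish_job())"
```

```text
the job is handed in; nothing more can be done
None
```

The job is handed in at about 27 s of the 72 s allowed: all five couplings are in the basket, the empty tray is back on the bench, and the freed cap is held about 7 cm above the open mouth of the standing bottle; the call returned no verdict.

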